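Light on, then hold the slide carrier home in the imaging dock

TASK

Switch on the imaging light: press the push button on the light controller fully down and let it come back up. Then take the slide carrier from the bench, lay it on the dock's bed and push its nose in behind the dock's lip, against the sprung stop inside, until the carrier's two ears meet the lip. The stop pushes it back out if let go, so finish while still holding it pressed home; leave the jar, the dish and the slide box where they stand.

Things in the scene. Friction and masses are not known exactly. Their poses are not given: they have to be found in the camera images.
- dock: Imaging dock: low grey block fixed to the bench, 225 (x) by 116 mm (y). Origin: at bench level, on the centre line, below the lip's front face. x points level into the slot (push direction, roughly away from the robot), z up. Its flat bed is 20 mm above the origin, from x = -140 mm to the lip at x = 0. From x = 0 to 85 mm a roof covers the bed, top at z = 56 mm; its front edge is the lip.
- lip_face (a point): Point at the foot of the slot's mouth: on the bed, centre line, in the plane of the lip's front face; axes as the dock. The slot behind it is 68 mm wide, 13 mm high, 73 mm deep, open only here. Two guide rails 6 mm high run on the bed 55 mm back from here, inner faces at y = +-34 mm, then flare outwards for 30 mm more. Nothing else stands on the bed.
- stop (a joint): Sprung stop plate hidden in the slot under the roof: 0 = out (its face 27 mm behind the lip face), grows in metres as it is pushed in along the dock's x, up to 0.016. It pushes back with 3 N at 0, rising 0.3 N per mm: with the carrier home it reads about 0.011 and pushes back about 6.3 N.
- carrier: Slide carrier loose on the bench, about 200 g: dark steel plate 120 (x) by 62 (y) by 8 mm with a glass slide let in on top. Origin: centre of its underside; x points to the nose (goes into the dock), z up. Near the tail stands a black grip block 30 by 30 mm, centred at x = -40 mm, from the plate up to z = 50 mm. Home: origin at x = -22, y = 0, z = 20 mm in the dock's frame, axes parallel.
- carrier_ears (a point): Point on the plate's top midway between the carrier's two upright ears, in the plane of their front faces (carrier x = 22, y = 0, z = 8 mm); axes as the carrier. The ears are 8 by 14 mm, at y = +-17 to +-31 mm, and reach 22 mm above the underside. The nose reaches 38 mm beyond this plane. Home: this plane meets the lip's face.
- carrier_block_top (a point): Centre of the top of the carrier's grip block (50 mm above the carrier's underside); axes as the carrier.
- controller: Light controller, a grey box fixed to the bench, 110 mm (x) by 100 mm (y) by 45 mm high; origin: centre of its underside, z up. On its top are the push button (centred at x = -22 mm, y = 0) and a black dial 26 mm across, 16 mm tall, at x = 30, y = 28 mm, which is not needed.
- light_button_top (a point): Centre of the top of the round push button on the controller (28 mm across, standing 10 mm proud of a round housing 44 mm across and 12 mm tall on the controller); 67 mm above the bench when up. Pressed straight down.
- light_button (a joint): Travel of that button in metres: 0 = up, 0.006 = fully down. A spring brings it back up; about 5 N holds it fully down.
- jar: Bystander: closed jar 56 mm across, 75 mm tall; origin: centre of its underside.
- dish: Bystander: closed flat dish 90 mm across, 17 mm tall; origin: centre of its underside.
- slide_box: Bystander: closed slide box 85 by 100 mm, 32 mm tall; origin: centre of its underside.

How it is judged (in metres and radians):
On the way, in this order (a step that is already met when the one before it is completed fails the run):
1. the light button is pressed fully down (value of joint light_button above 0.005 m), for 0.05 s.
2. the button is let back up (value of joint light_button below 0.0015 m), for 0.1 s.
3. the carrier lies on the bed with its nose behind the lip (y of carrier in the frame of dock between -0.006 and 0.006 m and z of carrier in the frame of dock between 0.016 and 0.026 m and angle between the x axis of carrier and the x axis of dock, either way round below 0.08 rad and angle between carrier's own z axis and vertical below 0.08 rad and x of carrier in the frame of dock above -0.045 m), for 0.1 s.
At the end, for the whole second after the job is handed in: The robot is still holding: its fingers bear on the carrier (more than 2 N), and the carrier sits flat on the bed behind the lip, straight (within 0.08 rad, 6 mm sideways) and at rest, its ears within 2.5 mm of the lip, the sprung stop pushed in by more than 8 mm; the light button is up (y of carrier in the frame of dock between -0.006 and 0.006 m and z of carrier in the frame of dock between 0.016 and 0.026 m and angle between the x axis of carrier and the x axis of dock, either way round below 0.08 rad and angle between carrier's own z axis and vertical below 0.08 rad and x of carrier in the frame of dock between -0.0245 and -0.018 m and value of joint stop above 0.008 m and contact force between the fingers and carrier above 2 N and linear speed of carrier below 0.02 m/s and value of joint light_button below 0.0015 m); the arm keeps its last pose, push and grip.
It fails at once if the jar is moved more than 30 mm or tipped (distance of jar from where it was at the start of the episode above 0.03 m or angle between jar's own z axis and vertical above 0.4 rad).
It fails at once if the dish is moved more than 30 mm or tipped (distance of dish from where it was at the start of the episode above 0.03 m or angle between dish's own z axis and vertical above 0.4 rad).
It fails at once if the slide box is moved more than 30 mm or tipped (distance of slide_box from where it was at the start of the episode above 0.03 m or angle between slide_box's own z axis and vertical above 0.4 rad).
It also fails if it takes over 51 s, if anything falls off the work surface, if the arm or the gripper's body presses on something with over 40 N, if the wrist force passes 120 N, or if a joint passes its speed limit or range.

ROBOT

A 6-joint arm with a two-finger parallel gripper is mounted at the origin on the work surface. World frame = base frame: x ahead of the robot, y to its left, z up, the work surface at z = 0. Lengths are in mm, angles in rad, forces in N, time in s.
With the tool pointing down it reaches from about 350 to 725 mm from the base axis. Payload 4.3 kg.
Tool frame: the origin (TCP) lies midway between the tips of the shut fingers; the grasp point (between the pads) lies 19 mm behind it; x points along the fingers, y is the direction in which the jaws open and shut, and the axes are right-handed (so a half turn about x gives the same grasp; the last joint's range is limited). The gripper opens to 85 mm and grips with 20 to 120 N. Pads are 22 mm wide; open, the fingers measure 114 mm over their backs; the gripper's body (76 mm by 85 mm) begins 54 mm behind the grasp point. The pads swing forward as they close: fully open they stand 13 mm farther back than shut.
Start: joints at [-1.231, 0.377, 0.081, 1.274, 0, 1.46], TCP at [250.017, -517.84, 231.329] pointing down, gripper open.
Joint ranges: [-2.72, 2.72], [-0.84, 1.66], [-1.02, 1.22], [-1.77, 2.12], [-1.37, 1.28], [-3.14, 3.14]. Speed limits (rad/s): [2.57, 2.57, 3.14, 3.14, 3.14, 3.14].

INTERFACE

Orientations are given as a unit quaternion [w, x, y, z].
In Python, from rig import ctrl, vision, close_job gives the robot as it stands.
- The arm moves only by the tool servo_tool, never from a script. Its argument "motion" is a list of rows, each an object with "travel": the shift along the tool's x, y, z in cm, a list of three; "angular": the turn, a rotation vector about the tool's x, y, z in rad, a list of three. A call has 1 to 10 rows; each row shifts and turns the commanded pose from where the row before left it, along the tool's axes as they then stand; what a row does not reach is not made up. A row lasts 1/10 s, in which the tool goes at most 50 mm and 8.59 degrees, less where a joint would pass 70% of its speed; a pose out of reach is approached as far as the arm can. A call is refused whole if a number of a shift passes 5 or a number of a turn 0.15, either way. A call with a gripper value outside its range is refused whole. "gripper" is the opening, from 0 (shut) to 1 (fully open), set as the call begins (left out, the last holds). The fingers move at their own pace and stop on an object; "squeeze" is the grip in N (left out, the last holds). Time passes only in rows, so rows that do not move let the fingers close. It gives the time, the measured TCP pose, the force and the opening at its end, in the units of the state.
- ctrl.read_state(): the state, without advancing time (a new reading comes with each control period).
- vision.get_image(name): name is "side" or "top"; returns a dict with "color" (400x640x3 uint8, red, green, blue), "range_z" (400x640 float32, mm along the optical axis (not along the pixel's ray), 0 where there is no reading), "mtx" (3x3 intrinsics, pixels), "k1" (the pictures are not rectified: a ray, as slopes to the right and down, at radius r is drawn at 1 + k1 r^2 times it, then the intrinsics apply), "R" (3x3) and "t" (3): a world point X has camera coordinates R X + t. Camera axes: x right, y down, z forward; pixel columns grow to the right and rows downward; lengths in mm; the calibration is good to about 2 mm. A picture is of the moment at which its call begins.
- close_job(): hands the job in, once; it reports no verdict.
The state is a dict: "time_s": time; "q": joint angles; "dq": joint speeds; "effort": joint torques, N m; "tool_pos": TCP position; "tcp_rot": TCP orientation; "contact_force": force on the tool from outside, world axes, zero at the start; "ft_torque": the same for the moment, N m; "width": finger opening in mm.
Only numpy, scipy, OpenCV 4.12 (cv2) and the standard library are available. Lean on these libraries where they do the work, as an engineer would, in place of code of your own. Each camera call takes 0.05 s, during which the arm holds its last target. There are 200 camera calls.

## Working session

There is one attempt and no reset: what is moved stays moved. The work goes in short steps, Python scripts to look and compute and a tool call to move; the robot and the scene stay as the last step left them, time stands still between calls to the robot, and variables do not carry over. Pictures are saved under pics/ and viewed, about 8 in all and at most 12, crops included, and the job is handed in when it is done.

Besides the shell and the picture viewer there is one more tool, called as name(argument=value, ...), one argument or row to a line, values as JSON. servo_tool: Moves the arm, as the interface text tells. Its arguments: {"type":"object","properties":{"motion":{"type":"array"},"gripper":{"type":"number"},"squeeze":{"type":"number"}},"required":["motion"]}

```bash
ls; mkdir -p pics
cat > h.py <<'E'
import numpy as np, cv2
from rig import ctrl, vision, close_job
def grab(n, save=None):
    im=vision.get_image(n)
    if save: cv2.imwrite('pics/'+save, cv2.cvtColor(im['color'],cv2.COLOR_RGB2BGR))
    np.savez('/tmp/%s.npz'%n,**im)
    return im
def load(n): return dict(np.load('/tmp/%s.npz'%n))
def ray(im,uv):
    uv=np.asarray(uv,float).reshape(-1,1,2)
    s=cv2.undistortPoints(uv,im['mtx'],np.array([float(im['k1']),0,0,0]))[:,0]
    d=np.c_[s,np.ones(len(s))]@im['R']   # R^T d
    o=-im['R'].T@im['t']
    return o,d
def plane(im,uv,z):
    o,d=ray(im,uv); return o+d*((z-o[2])/d[:,2])[:,None]
def cloud(im):
    v,u=np.mgrid[0:400,0:640]; o,d=ray(im,np.c_[u.ravel(),v.ravel()])
    return (o+d*im['range_z'].ravel()[:,None].astype(float)).reshape(400,640,3)
def proj(im,P):
    c=np.atleast_2d(P)@im['R'].T+im['t']; s=c[:,:2]/c[:,2:]; s=s*(1+im['k1']*(s**2).sum(1,keepdims=True))
    return s@im['mtx'][:2,:2].T+im['mtx'][:2,2]
E
python3 - <<'E'
from h import *
for n in('top','side'):
    im=grab(n,n+'0.png'); print(n,-im['R'].T@im['t'],im['R'].tolist(),im['k1'],im['mtx'][0,0])
print(ctrl.read_state())
E
```

```text
pics
top [ 477.96543029   65.62232067 1337.56470577] [[0.02219156647640486, -0.9997275491576141, -0.007236147637598722], [-0.9958484341964832, -0.02146517651145151, -0.08845983442073735], [0.08828040827802812, 0.009169168590556834, -0.9960534603431797]] -0.04566802509620006 448.7543405070421
side [402.56386606 909.40401256 741.49021565] [[-0.9815722518689135, -0.19045016678816326, 0.01564123816552795], [-0.12966905162646372, 0.6037081373778923, -0.7865891061500975], [0.14036328370084347, -0.7741222247384947, -0.6172786483871281]] -0.045660585618564994 432.4645410250457
{'time_s': 0.1, 'q': array([-1.23125968e+00,  3.77987356e-01,  7.97794168e-02,  1.27437188e+00,
        2.51508681e-05,  1.46050076e+00]), 'dq': array([ 0.00171019, -0.0009356 ,  0.00212702,  0.0001631 , -0.00062341,
       -0.00156574]), 'effort': array([ 3.69067420e-03, -4.64694679e+01,  2.70582068e+01,  1.19657404e-02,
        1.00803211e-04,  1.13364899e-05]), 'tool_pos': array([ 249.84348403, -517.25494707,  230.46351042]), 'tcp_rot': array([-0.15707468, -0.6892332 , -0.15832956,  0.68935977]), 'contact_force': array([-0.34517111, -0.43466684, -0.32227414]), 'ft_torque': array([0.05437454, 0.04113191, 0.05409108]), 'width': 85.57289371244468}
```

View pics/top0.png

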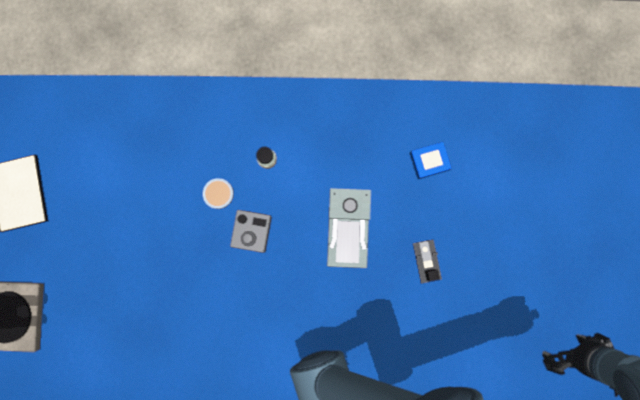

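View pics/side0.png

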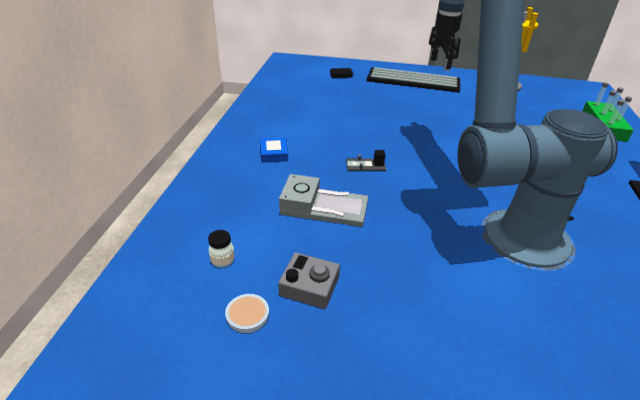

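The top view shows the controller at (251,231) with its button at (249,239), the dock at (349,228) with its roof at (350,204), and the carrier at (427,261), nose up and block at (431,274). The jar is at (265,157), the dish at (217,193) and the slide box at (430,160). The side view agrees.

Run:
```python
from h import *
im=load('top'); C=cloud(im); S=load('side'); CS=cloud(S)
print('bench z top',np.median(C[300,100:250,2]),'side',np.median(CS[250:260,350:400,2]))
def rect(name,C,box,lo,hi):
    x0,x1,y0,y1=box
    m=(C[...,0]>x0)&(C[...,0]<x1)&(C[...,1]>y0)&(C[...,1]<y1)&(C[...,2]>lo)&(C[...,2]<hi)
    P=C[m]
    if len(P)<5: print(name,len(P));return
    r=cv2.minAreaRect(P[:,:2].astype(np.float32)); print(name,len(P),'c',np.round(r[0],1),'sz',np.round(r[1],1),'ang',round(r[2],2),'z',np.round(np.percentile(P[:,2],[5,50,95]),1),'mean',P[:,:2].mean(0).round(1))
def at(u,v): return C[v,u].round(1)
for n,uv in dict(button=(249,239),ctrlc=(255,228),roof=(350,204),bed=(348,242),car=(427,255),block=(431,274),jar=(265,155),dish=(217,193),box=(430,160)).items(): print(n,at(*uv))
def around(n,u,v,r,lo,hi):
    p=C[v,u]
    for nm,c in(('T',C),('S',CS)): rect(n+nm,c,(p[0]-r,p[0]+r,p[1]-r,p[1]+r),lo,hi)
around('ctrl',251,231,95,36,50)
around('button',249,239,45,60,75)
around('roof',350,204,80,45,65)
around('dock',349,228,150,10,65)
around('block',431,274,35,38,60)
around('carrier',427,261,95,4,14)
around('jar',265,157,50,20,90)
around('dish',217,193,70,8,30)
around('box',430,160,80,20,40)
cv2.imwrite('pics/c1.png',cv2.resize(cv2.cvtColor(im['color'][180:290,225:445],cv2.COLOR_RGB2BGR),None,fx=3.6,fy=3.6,interpolation=cv2.INTER_CUBIC))
```

```text
bench z top 0.06901892258690623 side -0.7401022646665183
button [494.2 273.   70.1]
ctrlc [526.6 261.2  42.9]
roof [600.9 -11.2  56. ]
bed [492.6  -9.6  15.4]
car [ 459.3 -244.3    5.8]
block [ 406.2 -245.8   49.3]
jar [734.6 235.   75.3]
dish [629.2 382.5  15.5]
box [ 739.3 -247.4   29.7]
ctrlT 1034 c [518.7 274.9] sz [101.5 109.9] ang 81.19 z [40.3 44.6 48.6] mean [519.7 271.4]
ctrlS 1409 c [518. 276.] sz [101.8 109.9] ang 80.96 z [39.4 44.1 46.8] mean [517.5 283.1]
buttonT 86 c [493.9 278. ] sz [29.4 33.7] ang 57.33 z [60.5 66.2 70.5] mean [495.6 277.6]
buttonS 104 c [497.2 280.3] sz [25.5 26.2] ang 10.17 z [62.  65.1 67.4] mean [496.5 281. ]
roofT 1192 c [602.7 -11.6] sz [116.2  85.5] ang 89.0 z [51.4 55.7 60.1] mean [602.3 -11.8]
roofS 916 c [602.2 -10.7] sz [121.7  86. ] ang 88.93 z [48.6 54.5 57.1] mean [601.   -2.9]
dockT 3093 c [532.8 -10.4] sz [116.4 225.4] ang 88.96 z [16.3 23.4 58.6] mean [534.2  -9.7]
dockS 2784 c [532.4  -7.4] sz [124.3 226.1] ang 88.58 z [15.2 21.7 56.1] mean [540.8   4.5]
blockT 123 c [ 402.3 -251.7] sz [30.2 30.2] ang 11.46 z [41.7 49.3 53.2] mean [ 402.6 -251.1]
blockS 82 c [ 402.3 -250.8] sz [29.8 32.7] ang 14.87 z [39.8 47.6 50.6] mean [ 402.1 -247.8]
carrierT 771 c [ 441.8 -243.9] sz [188.4 187.9] ang 0.52 z [ 4.3  7.3 11.6] mean [ 446.7 -239.4]
carrierS 341 c [ 441.2 -242.5] sz [119.6  65.7] ang 11.58 z [ 4.7  6.7 10.5] mean [ 447.  -237.9]
jarT 342 c [734.1 235.5] sz [53.4 52.3] ang 70.01 z [29.4 72.6 78. ] mean [731.7 233.6]
jarS 676 c [734.5 240.8] sz [51.8 54.1] ang 76.38 z [24.2 58.6 75.9] mean [731.2 248.6]
dishT 722 c [643.8 385.6] sz [119.7  90.2] ang 18.4 z [12.3 17.2 22. ] mean [629.1 380.2]
dishS 1349 c [623.9 362. ] sz [128.7  91.9] ang 70.54 z [13.7 16.8 19.2] mean [626.3 380.8]
boxT 991 c [ 742.  -249.8] sz [ 86.5 103. ] ang 16.88 z [25.8 31.2 35.6] mean [ 740.5 -248.8]
boxS 496 c [ 740.6 -250. ] sz [ 85.2 107.1] ang 17.51 z [22.7 30.2 32.9] mean [ 738.3 -241.9]
```

View pics/c1.png

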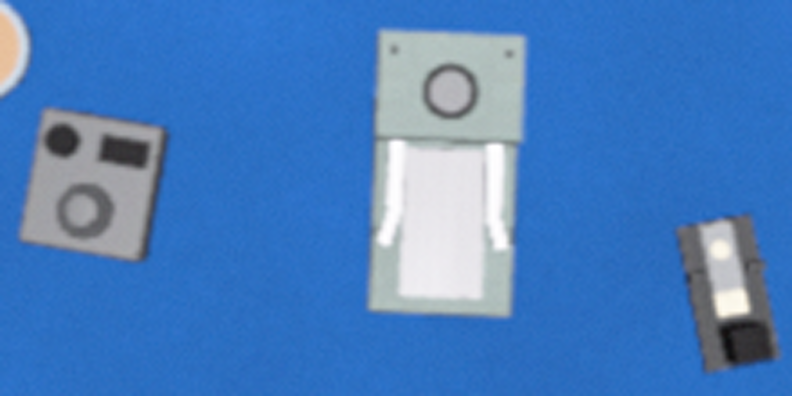

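Estimates:
- Dock origin is about (560,-11), yaw -0.018.
- Carrier block is at (402.3,-251), yaw 0.20.
- Button is at (496.7,279).

I'll shut the gripper, turn the tool so its y lies along world x, then travel to the button.

servo_tool(
  motion=[
    {"travel": [0,0,0],"angular": [-0.14,0,0]},
    {"travel": [0,0,0],"angular": [-0.14,0,0]},
    {"travel": [0,0,0],"angular": [-0.14,0,0]},
    {"travel": [0,0,0],"angular": [-0.14,0,0]},
    {"travel": [0,0,0],"angular": [-0.14,0,0]},
    {"travel": [0,0,0],"angular": [-0.14,0,0]},
    {"travel": [0,0,0],"angular": [-0.14,0,0]},
    {"travel": [0,0,0],"angular": [-0.14,0,0]},
    {"travel": [0,0,0],"angular": [0,0,0]},
  ],
  gripper=0,
  squeeze=40,
)

```text
time_s: 1.0
tool_pos: [249.9, -517.5, 230.8]
tcp_rot: [0.499, 0.5, 0.5, -0.5]
contact_force: [-0.4, -1.0, 0.2]
width: -0.2
```

servo_tool(
  motion=[
    {"travel": [0,1.3,-3.8],"angular": [0,0,0]},
    {"travel": [0,1.3,-3.8],"angular": [0,0,0]},
    {"travel": [0,1.3,-3.8],"angular": [0,0,0]},
    {"travel": [0,1.3,-3.8],"angular": [0,0,0]},
    {"travel": [0,1.3,-3.8],"angular": [0,0,0]},
    {"travel": [0,1.3,-3.8],"angular": [0,0,0]},
    {"travel": [0,1.3,-3.8],"angular": [0,0,0]},
    {"travel": [0,1.3,-3.8],"angular": [0,0,0]},
    {"travel": [0,1.3,-3.8],"angular": [0,0,0]},
    {"travel": [0,1.3,-3.8],"angular": [0,0,0]},
  ],
)

```text
time_s: 2.0
tool_pos: [380.5, -136.4, 231.3]
tcp_rot: [0.499, 0.501, 0.499, -0.501]
contact_force: [0.8, 0.4, 0.5]
width: -0.2
```

servo_tool(
  motion=[
    {"travel": [0,1.2,-4.2],"angular": [0,0,0]},
    {"travel": [0,1.2,-4.2],"angular": [0,0,0]},
    {"travel": [0,1.2,-4.2],"angular": [0,0,0]},
    {"travel": [1,1.2,-4.2],"angular": [0,0,0]},
    {"travel": [2,1.2,-4.2],"angular": [0,0,0]},
    {"travel": [2,1.2,-4.2],"angular": [0,0,0]},
    {"travel": [2,1.1,-4.2],"angular": [0,0,0]},
    {"travel": [2,1.1,-4.1],"angular": [0,0,0]},
    {"travel": [2,1.1,-4],"angular": [0,0,0]},
    {"travel": [2,1.1,-4],"angular": [0,0,0]},
  ],
)

```text
time_s: 3.0
tool_pos: [496.8, 278.7, 100.2]
tcp_rot: [-0.499, -0.501, -0.499, 0.501]
contact_force: [1.3, 0.1, -0.3]
width: 0.0
```

servo_tool(
  motion=[
    {"travel": [1,0,0],"angular": [0,0,0]},
    {"travel": [1,0,0],"angular": [0,0,0]},
    {"travel": [0,0,0],"angular": [0,0,0]},
  ],
)

```text
time_s: 3.3
tool_pos: [495.2, 275.5, 79.7]
tcp_rot: [-0.499, -0.499, -0.5, 0.502]
contact_force: [-1.2, -0.4, -0.0]
width: 0.2
```

Run:
```python
from h import *
s=ctrl.read_state(); print(s['tool_pos'],s['contact_force'],s['q'])
im=grab('side'); u,v=proj(im,s['tool_pos'])[0]; b=proj(im,[496.7,279,67])[0]; print(u,v,b)
cv2.imwrite('pics/s1.png',cv2.resize(cv2.cvtColor(im['color'][190:320,250:380],cv2.COLOR_RGB2BGR),None,fx=4,fy=4,interpolation=cv2.INTER_CUBIC))
```

```text
[495.16179095 275.51469902  79.66692411] [-1.17286981 -0.43243205 -0.02741065] [ 3.96071123e-01  4.52775453e-01 -2.10723327e-01  9.11184165e-01
 -4.70957901e-04  1.96980279e+00]
320.541960897884 262.71022535497514 [319.37019371 267.94208881]
```

View pics/s1.png

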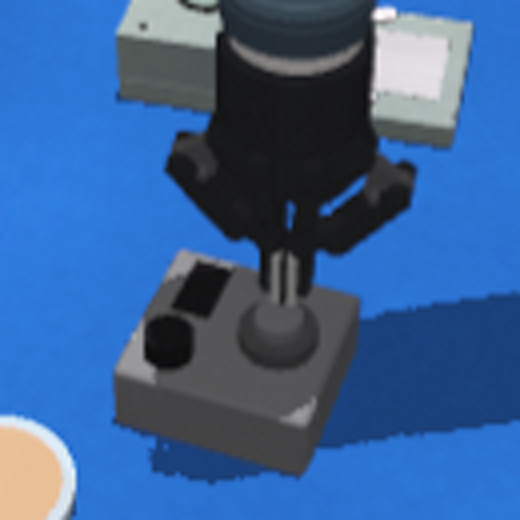

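The fingertips stand just above the button at (285,300) in the crop, with the button at (280,325). A small correction is needed, then I press.

servo_tool(
  motion=[
    {"travel": [0.5,0.15,-0.3],"angular": [0,0,0]},
    {"travel": [0.5,0,0],"angular": [0,0,0]},
    {"travel": [0,0,0],"angular": [0,0,0]},
  ],
)

```text
time_s: 3.65
tool_pos: [498.2, 279.3, 71.1]
tcp_rot: [-0.499, -0.5, -0.499, 0.501]
contact_force: [-0.3, 0.0, -0.0]
width: -0.2
```

servo_tool(
  motion=[
    {"travel": [0.3,0,0],"angular": [0,0,0]},
    {"travel": [0.3,0,0],"angular": [0,0,0]},
    {"travel": [0.2,0,0],"angular": [0,0,0]},
    {"travel": [0,0,0],"angular": [0,0,0]},
  ],
)

```text
time_s: 4.05
tool_pos: [498.7, 279.8, 63.4]
tcp_rot: [0.5, 0.5, 0.499, -0.5]
contact_force: [0.5, -1.3, 3.9]
width: -0.2
```

servo_tool(
  motion=[
    {"travel": [0.2,0,0],"angular": [0,0,0]},
    {"travel": [0.2,0,0],"angular": [0,0,0]},
    {"travel": [0,0,0],"angular": [0,0,0]},
    {"travel": [0,0,0],"angular": [0,0,0]},
  ],
)

```text
time_s: 4.45
tool_pos: [498.7, 279.9, 60.9]
tcp_rot: [0.5, 0.501, 0.499, -0.5]
contact_force: [-3.6, -2.2, 12.8]
width: 0.0
```

The button is bottomed: 12.8 N at z = 60.9. Now I release it and go over the carrier.

servo_tool(
  motion=[
    {"travel": [-1,0,0],"angular": [0,0,0]},
    {"travel": [-2,0,0],"angular": [0,0,0]},
    {"travel": [-3,0,0],"angular": [0,0,0]},
    {"travel": [-4,-0.2,2],"angular": [0,0,0]},
    {"travel": [0,-0.8,4.5],"angular": [0,0,0]},
    {"travel": [0,-0.8,4.6],"angular": [0,0,0]},
    {"travel": [0,-0.8,4.6],"angular": [0,0,0]},
    {"travel": [0,-0.8,4.6],"angular": [0,0,0]},
    {"travel": [0,-0.8,4.6],"angular": [0,0,0]},
    {"travel": [0,-0.8,4.6],"angular": [0,0,0]},
  ],
  gripper=0.7,
)

```text
time_s: 5.45
tool_pos: [447.3, -16.4, 159.2]
tcp_rot: [0.5, 0.5, 0.5, -0.5]
contact_force: [1.2, -0.5, -0.7]
width: 59.7
```

servo_tool(
  motion=[
    {"travel": [0,-0.9,4.5],"angular": [0,0,0]},
    {"travel": [0,-0.9,4.5],"angular": [0,0,0]},
    {"travel": [0,-0.9,4.5],"angular": [0,0,0]},
    {"travel": [0,-0.9,4.5],"angular": [0,0,0]},
    {"travel": [0,-0.9,4],"angular": [0,0,0]},
    {"travel": [0,0,1.5],"angular": [0,0,0]},
    {"travel": [0,0,0],"angular": [-0.1,0,0]},
    {"travel": [0,0,0],"angular": [-0.1,0,0]},
    {"travel": [0,0,0],"angular": [0,0,0]},
  ],
)

```text
time_s: 6.35
tool_pos: [402.8, -249.5, 159.0]
tcp_rot: [0.547, 0.448, 0.547, -0.448]
contact_force: [0.8, 0.6, -0.7]
width: 59.8
```

Run:
```python
from h import *
s=ctrl.read_state(); print(s['tool_pos'],s['width'],s['contact_force'],s['q'])
for n in ('top','side'):
    im=grab(n); C=cloud(im)
    m=(abs(C[...,0]-405)<60)&(abs(C[...,1]+250)<60)&(C[...,2]>40)&(C[...,2]<57)
    P=C[m]
    if len(P)>5: print(n,len(P),cv2.minAreaRect(P[:,:2].astype(np.float32)))
im=load('side'); p=proj(im,[402,-251,50])[0].astype(int); print(p)
cv2.imwrite('pics/s2.png',cv2.resize(cv2.cvtColor(im['color'][p[1]-90:p[1]+40,p[0]-80:p[0]+80],cv2.COLOR_RGB2BGR),None,fx=4,fy=4,interpolation=cv2.INTER_CUBIC))
# button state
C=cloud(im); m=(np.hypot(C[...,0]-497,C[...,1]-279)<10)&(C[...,2]>50); print('button z',np.median(C[m][:,2]))
```

```text
[ 402.81772057 -249.45068857  158.98334305] 59.75218240635167 [ 0.77607793  0.64282398 -0.72601301] [-6.88844808e-01  2.12232491e-01 -3.38127744e-01  1.02127740e+00
  5.73713418e-04  6.82929254e-01]
top 120 ((402.7825012207031, -251.99649047851562), (30.383930206298828, 31.411985397338867), 11.829854965209961)
side 74 ((402.40045166015625, -250.9613037109375), (29.529220581054688, 37.57804489135742), 12.560964584350586)
[379 152]
button z 65.81506446351455
```

View pics/s2.png

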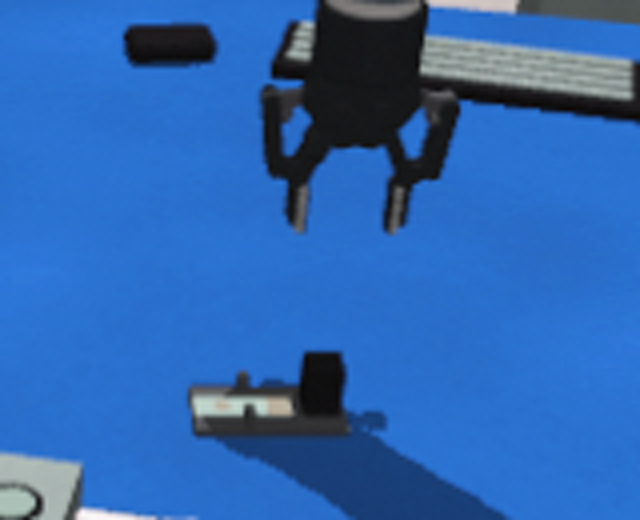

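The button is back up, with its top at about 66 mm. The fingers straddle the block at (322,380) in the crop and line up with it. Now I descend and grip.

servo_tool(
  motion=[
    {"travel": [3,0,0.2],"angular": [0,0,0]},
    {"travel": [4,0,0],"angular": [0,0,0]},
    {"travel": [3,0,0],"angular": [0,0,0]},
    {"travel": [2,0,0],"angular": [0,0,0]},
    {"travel": [1.4,0,0],"angular": [0,0,0]},
    {"travel": [1,0,0],"angular": [0,0,0]},
    {"travel": [0,0,0],"angular": [0,0,0]},
  ],
)

```text
time_s: 7.15
tool_pos: [402.5, -250.9, 14.2]
tcp_rot: [0.546, 0.448, 0.548, -0.448]
contact_force: [-0.3, 0.4, -0.3]
width: 59.5
```

servo_tool(
  motion=[
    {"travel": [0,0,0],"angular": [0,0,0]},
    {"travel": [0,0,0],"angular": [0,0,0]},
    {"travel": [0,0,0],"angular": [0,0,0]},
    {"travel": [0,0,0],"angular": [0,0,0]},
    {"travel": [0,0,0],"angular": [0,0,0]},
    {"travel": [0,0,0],"angular": [0,0,0]},
    {"travel": [0,0,0],"angular": [0,0,0]},
    {"travel": [0,0,0],"angular": [0,0,0]},
  ],
  gripper=0,
  squeeze=50,
)

```text
time_s: 7.95
tool_pos: [404.1, -252.7, 16.4]
tcp_rot: [0.548, 0.448, 0.546, -0.448]
contact_force: [-0.9, 0.4, 5.6]
width: 29.5
```

servo_tool(
  motion=[
    {"travel": [-0.5,0,0],"angular": [0,0,0]},
    {"travel": [-1.5,0,0],"angular": [0,0,0]},
    {"travel": [-2.5,0,0],"angular": [0,0,0]},
    {"travel": [-2.5,0,0],"angular": [0,0,0]},
    {"travel": [-1,0,0],"angular": [0.05,0,0]},
    {"travel": [0,0,0],"angular": [0.09,0,0]},
    {"travel": [0,0,0],"angular": [0.08,0,0]},
    {"travel": [0,0.4,-2],"angular": [0,0,0]},
    {"travel": [0,0.5,-3],"angular": [0,0,0]},
    {"travel": [0,0.5,-3],"angular": [0,0,0]},
  ],
)

```text
time_s: 8.95
tool_pos: [418.3, -171.4, 95.1]
tcp_rot: [-0.494, -0.506, -0.495, 0.506]
contact_force: [0.5, 0.2, -2.1]
width: 29.3
```

servo_tool(
  motion=[
    {"travel": [0,0.5,-3],"angular": [0,0,0]},
    {"travel": [0,0.5,-3],"angular": [0,0,0]},
    {"travel": [0,0.5,-3],"angular": [0,0,0]},
    {"travel": [0,0.5,-3],"angular": [0,0,0]},
    {"travel": [0,0.5,-2.5],"angular": [0,0,0]},
    {"travel": [0,0.1,-1.5],"angular": [0,0,0]},
    {"travel": [0,0,-0.5],"angular": [0,0,0]},
    {"travel": [0,0,0],"angular": [0,0,0]},
    {"travel": [0,0,0],"angular": [0,0,0]},
  ],
)

```text
time_s: 9.85
tool_pos: [448.0, -8.4, 95.2]
tcp_rot: [-0.495, -0.505, -0.495, 0.506]
contact_force: [-0.5, 0.1, -1.3]
width: 29.3
```

```bash
cat > m.py <<'E'
from h import *
import sys
from scipy.spatial.transform import Rotation as Rn
s=ctrl.read_state(); p=s['tool_pos']; w,x,y,z=s['tcp_rot']; R=Rn.from_quat([x,y,z,w]).as_matrix()
print(s['time_s'],p.round(1),s['width'],s['contact_force'].round(1)); print('jaw yaw',np.arctan2(R[1,1],R[0,1]),'down',R[:,0].round(3))
tag=sys.argv[1]
im=grab('side'); grab('top')
c=proj(im,[p[0]+30,p[1],p[2]])[0].astype(int)
cv2.imwrite('pics/%s.png'%tag,cv2.resize(cv2.cvtColor(im['color'][max(c[1]-60,0):c[1]+70,c[0]-100:c[0]+60],cv2.COLOR_RGB2BGR),None,fx=5,fy=5,interpolation=cv2.INTER_CUBIC)[:600])
zb=p[2]-16  # expected carrier underside
for n in('side','top'):
    C=cloud(load(n)); d=C-p
    m=(d[...,0]>24)&(d[...,0]<110)&(abs(d[...,1])<45)&(C[...,2]>zb+1)&(C[...,2]<zb+16)
    P=C[m]; r=cv2.minAreaRect(P[:,:2].astype(np.float32))
    A=np.c_[P[:,:2]-p[:2],np.ones(len(P))]; k=np.linalg.lstsq(A,P[:,2],rcond=None)[0]
    print(n,len(P),np.round(r[0],1),np.round(r[1],1),round(r[2],2),'zmed',np.median(P[:,2]).round(1),'slope',k[:2].round(3),'xmax',np.percentile(P[:,0],99).round(1))
E
python3 m.py s3
```

```text
9.85 [448.   -8.4  95.2] 29.329358316057945 [-0.5  0.1 -1.3]
jaw yaw -0.021604282026725152 down [-0.    -0.001 -1.   ]
side 406 [509.1  -8.4] [73.9 68.1] 0.06 zmed 85.5 slope [-0.007 -0.016] xmax 545.3
top 279 [519.1 -10.7] [61.4 56. ] 89.86 zmed 86.4 slope [-0.019 -0.012] xmax 546.9
```

View pics/s3.png

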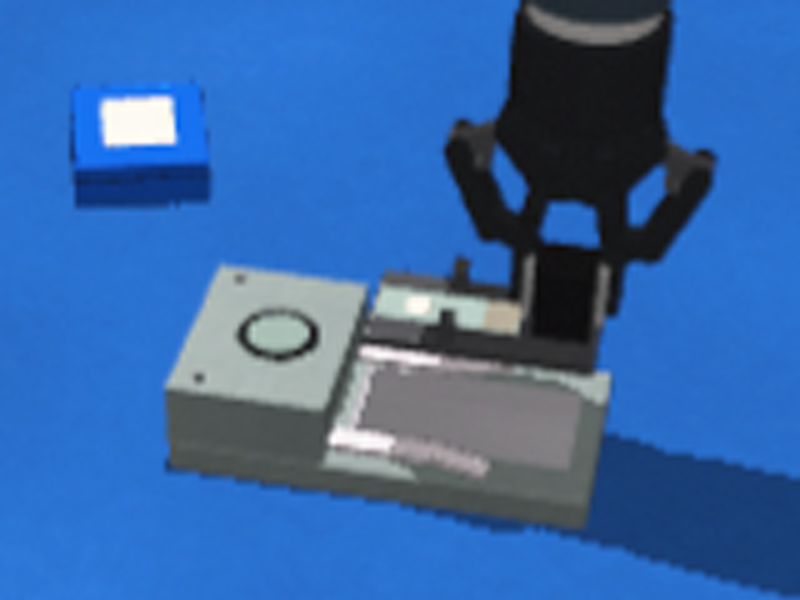

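The carrier hangs level and straight over the bed. In the crop its nose is at (370,300), short of the lip, and its y is within about 0.5 mm of the dock's centre line. Lowering now.

servo_tool(
  motion=[
    {"travel": [2,0,0],"angular": [0,0,0]},
    {"travel": [2,0,-0.05],"angular": [0,0,0]},
    {"travel": [1,0,0],"angular": [0,0,0]},
    {"travel": [0.2,0,0],"angular": [0,0,0]},
    {"travel": [0,0,0],"angular": [0,0,0]},
  ],
)

```text
time_s: 10.45
tool_pos: [448.2, -7.7, 43.3]
tcp_rot: [-0.494, -0.505, -0.495, 0.506]
contact_force: [0.6, -0.6, -1.4]
width: 29.2
```

servo_tool(
  motion=[
    {"travel": [0.2,0,0],"angular": [0,0,0]},
    {"travel": [0.2,0,0],"angular": [0,0,0]},
    {"travel": [0.1,0,0],"angular": [0,0,0]},
    {"travel": [0,0,0],"angular": [0,0,0]},
  ],
)

```text
time_s: 10.85
tool_pos: [448.4, -7.3, 38.4]
tcp_rot: [0.495, 0.505, 0.495, -0.505]
contact_force: [0.6, 0.3, -2.1]
width: 29.4
```

servo_tool(
  motion=[
    {"travel": [0.1,0,0],"angular": [0,0,0]},
    {"travel": [0.1,0,0],"angular": [0,0,0]},
    {"travel": [0,0,0],"angular": [0,0,0]},
  ],
)

```text
time_s: 11.15
tool_pos: [448.5, -7.3, 36.4]
tcp_rot: [0.495, 0.505, 0.495, -0.505]
contact_force: [-2.3, 0.0, 1.0]
width: 29.4
```

```bash
python3 m.py s4
```

```text
11.15 [448.5  -7.3  36.4] 29.408166860828214 [-2.3  0.   1. ]
jaw yaw -0.020896059679235624 down [ 0. -0. -1.]
side 536 [515.5  -7.3] [89.4 85.5] 89.89 zmed 26.2 slope [-0.015 -0.009] xmax 556.1
top 451 [517.4  -7.3] [79.  91.2] 1.21 zmed 26.8 slope [-0.023 -0.004] xmax 557.1
```

View pics/s4.png

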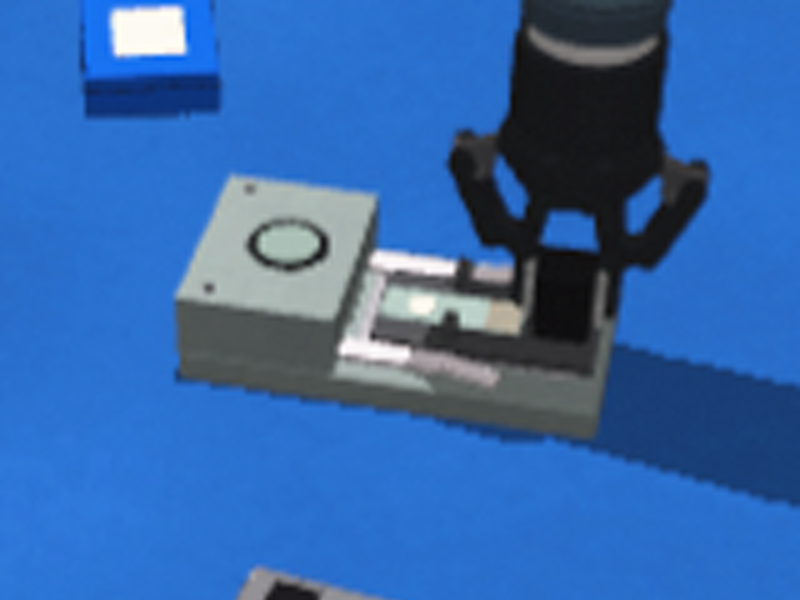

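The carrier lies between the rails on the bed, its nose a gap short of the lip, at (375,310) in the crop. I'll check its lateral centring from the top image.

Run:
```python
from h import *
im=load('top'); g=cv2.cvtColor(im['color'],cv2.COLOR_RGB2GRAY).astype(np.float32)
ys=np.arange(-60,46,2.)
for x in (520,530,538):
    uv=proj(im,np.c_[np.full(len(ys),x),ys,np.full(len(ys),27.)]).astype(np.float32)
    v=cv2.remap(g,uv[:,:1],uv[:,1:],cv2.INTER_LINEAR).ravel()
    print(x,' '.join('%d:%d'%(a,b) for a,b in zip(ys,v)))
```

```text
520 -60:190 -58:197 -56:219 -54:236 -52:249 -50:251 -48:252 -46:250 -44:234 -42:193 -40:150 -38:128 -36:114 -34:106 -32:104 -30:103 -28:105 -26:108 -24:128 -22:150 -20:175 -18:196 -16:215 -14:232 -12:240 -10:240 -8:235 -6:228 -4:221 -2:214 0:202 2:184 4:162 6:135 8:116 10:103 12:97 14:95 16:92 18:89 20:91 22:101 24:117 26:143 28:163 30:176 32:178 34:171 36:160 38:144 40:149 42:160 44:175
530 -60:190 -58:199 -56:221 -54:238 -52:249 -50:251 -48:252 -46:251 -44:234 -42:190 -40:137 -38:114 -36:107 -34:107 -32:105 -30:103 -28:104 -26:108 -24:130 -22:154 -20:178 -18:191 -16:202 -14:211 -12:219 -10:224 -8:226 -6:223 -4:215 -2:205 0:195 2:178 4:156 6:129 8:114 10:105 12:103 14:105 16:105 18:103 20:113 22:142 24:188 26:228 28:248 30:253 32:253 34:246 36:234 38:209 40:193 42:183 44:180
538 -60:192 -58:205 -56:226 -54:243 -52:251 -50:252 -48:253 -46:252 -44:235 -42:193 -40:138 -38:113 -36:106 -34:107 -32:107 -30:105 -28:105 -26:113 -24:137 -22:163 -20:184 -18:193 -16:198 -14:198 -12:196 -10:196 -8:197 -6:198 -4:197 -2:195 0:193 2:180 4:161 6:135 8:117 10:106 12:103 14:104 16:105 18:105 20:119 22:149 24:198 26:231 28:248 30:252 32:252 34:246 36:236 38:214 40:196 42:183 44:178
```

Centred to under 1 mm. Pushing in along tool y.

servo_tool(
  motion=[
    {"travel": [0,0.4,0.03],"angular": [0,0,0]},
    {"travel": [0,0.6,0],"angular": [0,0,0]},
    {"travel": [0,0.6,0],"angular": [0,0,0]},
    {"travel": [0,0.6,0],"angular": [0,0,0]},
    {"travel": [0,0.6,0],"angular": [0,0,0]},
    {"travel": [0,0.4,0],"angular": [0,0,0]},
    {"travel": [0,0.2,0],"angular": [0,0,0]},
    {"travel": [0,0,0],"angular": [0,0,0]},
    {"travel": [0,0,0],"angular": [0,0,0]},
  ],
)

```text
time_s: 12.15
tool_pos: [482.5, -8.5, 36.4]
tcp_rot: [-0.495, -0.505, -0.495, 0.505]
contact_force: [-3.7, -0.1, 4.9]
width: 29.4
```

servo_tool(
  motion=[
    {"travel": [0,0.2,0],"angular": [0,0,0]},
    {"travel": [0,0.2,0],"angular": [0,0,0]},
    {"travel": [0,0.2,0],"angular": [0,0,0]},
    {"travel": [0,0.2,0],"angular": [0,0,0]},
    {"travel": [0,0.2,0],"angular": [0,0,0]},
    {"travel": [0,0,0],"angular": [0,0,0]},
    {"travel": [0,0,0],"angular": [0,0,0]},
  ],
)

```text
time_s: 12.85
tool_pos: [489.6, -8.4, 36.4]
tcp_rot: [-0.494, -0.504, -0.496, 0.506]
contact_force: [-11.5, 1.3, 13.6]
width: 29.5
```

servo_tool(
  motion=[
    {"travel": [-0.05,0,0],"angular": [0,0,0]},
    {"travel": [-0.05,0,0],"angular": [0,0,0]},
    {"travel": [0,0.2,0],"angular": [0,0,0]},
    {"travel": [0,0.2,0],"angular": [0,0,0]},
    {"travel": [0,0,0],"angular": [0,0,0]},
    {"travel": [0,0,0],"angular": [0,0,0]},
  ],
)

```text
time_s: 13.45
tool_pos: [493.9, -8.5, 36.7]
tcp_rot: [-0.494, -0.504, -0.496, 0.506]
contact_force: [-8.0, 0.6, 5.2]
width: 29.3
```

```bash
python3 m.py s5
```

```text
13.45 [493.9  -8.5  36.7] 29.29534264559848 [-8.   0.6  5.2]
jaw yaw -0.021323805959181357 down [-0.004 -0.    -1.   ]
side 295 [539.2  -8.5] [89.4 42.6] 89.27 zmed 26.7 slope [ 0.037 -0.021] xmax 560.5
top 27 [542.6  30. ] [37.8 11.7] 1.28 zmed 25.5 slope [ 0.09  -0.376] xmax 561.4
```

View pics/s5.png

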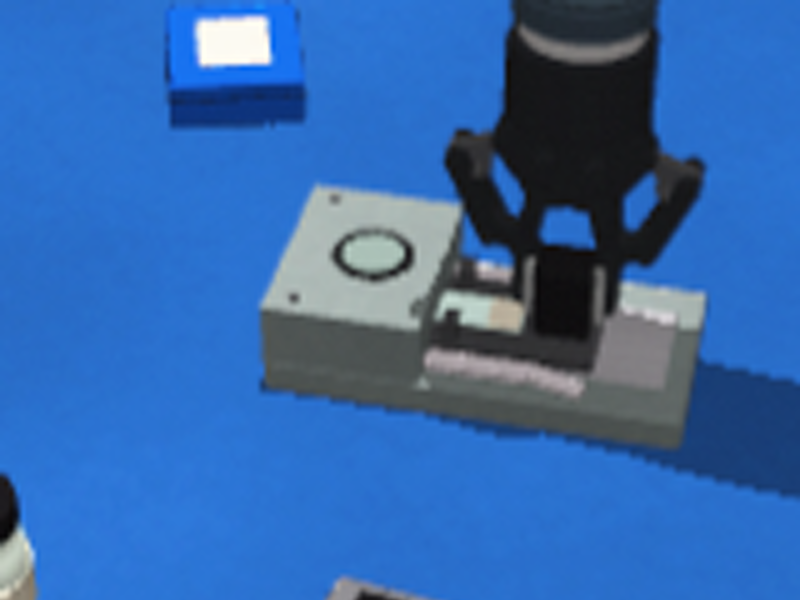

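The nose is behind the lip, with the near ear at (450,318) a few mm short of the lip edge. Continuing until the ears seat.

servo_tool(
  motion=[
    {"travel": [-0.03,0.2,0],"angular": [0,0,0]},
    {"travel": [0,0.2,0],"angular": [0,0,0]},
    {"travel": [0,0,0],"angular": [0,0,0]},
    {"travel": [0,0,0],"angular": [0,0,0]},
  ],
)

```text
time_s: 13.95
tool_pos: [497.3, -8.5, 36.8]
tcp_rot: [-0.493, -0.504, -0.496, 0.507]
contact_force: [-8.3, 0.4, 6.3]
width: 29.1
```

servo_tool(
  motion=[
    {"travel": [-0.03,0.15,0],"angular": [0,0,0]},
    {"travel": [0,0,0],"angular": [0,0,0]},
    {"travel": [0,0,0],"angular": [0,0,0]},
  ],
)

```text
time_s: 14.25
tool_pos: [498.5, -8.6, 36.9]
tcp_rot: [-0.493, -0.504, -0.496, 0.507]
contact_force: [-8.8, 1.0, 5.2]
width: 29.4
```

servo_tool(
  motion=[
    {"travel": [0,0.15,0],"angular": [0,0,0]},
    {"travel": [0,0,0],"angular": [0,0,0]},
    {"travel": [0,0,0],"angular": [0,0,0]},
  ],
)

```text
time_s: 14.55
tool_pos: [499.3, -8.6, 36.9]
tcp_rot: [-0.493, -0.504, -0.496, 0.507]
contact_force: [-10.3, 0.6, 7.7]
width: 29.6
```

servo_tool(
  motion=[
    {"travel": [0,0.15,0],"angular": [0,0,0]},
    {"travel": [0,0,0],"angular": [0,0,0]},
    {"travel": [0,0,0],"angular": [0,0,0]},
  ],
)

```text
time_s: 14.85
tool_pos: [499.3, -8.5, 36.9]
tcp_rot: [-0.492, -0.503, -0.497, 0.508]
contact_force: [-15.6, 0.4, 11.7]
width: 29.5
```

servo_tool(
  motion=[
    {"travel": [0,0.15,0],"angular": [0,0,0]},
    {"travel": [0,0,0],"angular": [0,0,0]},
    {"travel": [0,0,0],"angular": [0,0,0]},
  ],
)

```text
time_s: 15.15
tool_pos: [499.3, -8.3, 36.8]
tcp_rot: [-0.492, -0.502, -0.498, 0.508]
contact_force: [-18.7, 0.3, 16.0]
width: 29.3
```

```bash
python3 m.py s6
```

```text
15.15 [499.3  -8.3  36.8] 29.25107054714095 [-18.7   0.3  16. ]
jaw yaw -0.02115813886823409 down [-0.012  0.    -1.   ]
side 247 [542.   -8.6] [89.  36.7] 89.66 zmed 26.5 slope [ 0.061 -0.015] xmax 560.3
top 8 [548.3  34.4] [26.1  3.1] 1.31 zmed 27.5 slope [0.211 1.317] xmax 561.2
```

View pics/s6.png

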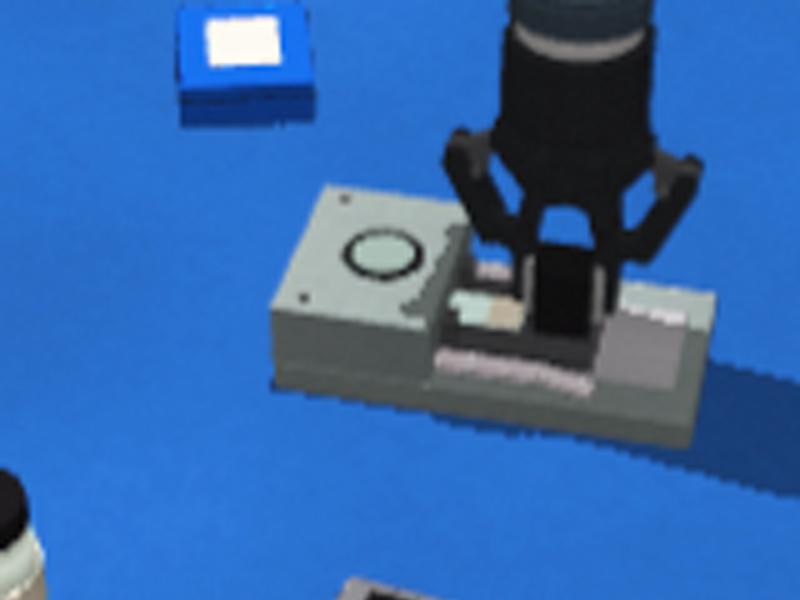

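The ears are at the lip: the tool has stalled at x = 499.3 while the force rises. I'll check that it holds, then hand in.

servo_tool(
  motion=[
    {"travel": [0,0,0],"angular": [0,0,0]},
    {"travel": [0,0,0],"angular": [0,0,0]},
    {"travel": [0,0,0],"angular": [0,0,0]},
    {"travel": [0,0,0],"angular": [0,0,0]},
    {"travel": [0,0,0],"angular": [0,0,0]},
  ],
)

```text
time_s: 15.75
tool_pos: [499.3, -8.3, 36.8]
tcp_rot: [-0.492, -0.502, -0.498, 0.508]
contact_force: [-18.4, 0.7, 15.0]
width: 29.4
```

Run:
```python
from h import *
s=ctrl.read_state(); print(s['tool_pos'],s['contact_force'],s['width'])
C=cloud(load('side')); m=(np.hypot(C[...,0]-497,C[...,1]-279)<10)&(C[...,2]>50); print('button z',np.median(C[m][:,2]))
if abs(s['tool_pos'][0]-499.3)<1 and s['contact_force'][0]<-10: print('close',close_job())
```

```text
[499.28840206  -8.31541029  36.76966806] [-18.35885413   0.6580159   15.01365246] 29.442239692552473
button z 65.52930180450528
the job is handed in; nothing more can be done
close None
```

I pressed the light button and let it up, then pushed the carrier home in the dock. I handed the job in at about 16 s of the 51 s, still gripping the carrier.

- **Button:** it bottomed at z = 60.9 mm with 12.8 N. Afterwards its top measured about 65.5–66 mm, against 67 mm nominal for "up", which is within camera accuracy.
- **Carrier:** it was within about 1 mm of the dock's centre line when last measured, on the bed before the push. I saw no visible tilt.
- **Home:** the tool stalled at x = 499.3 mm while the push rose from 10 to 18 N, so I took the ears to be against the lip. It stayed there through a 0.5 s hold, at 18.4 N with the fingers 29.4 mm apart on the block. My estimate for home was 498.1 mm, about 1 mm less.
- **Not checked directly:** the stop's travel is hidden, so I inferred it from the force and position. I did not re-measure the jar, dish or slide box at the end, but the arm stayed clear of them.
- **Extra load:** an upward reaction of about 15 N on the tool built up during the push. I backed off slightly in height to ease it, but it was still there at hand-in.

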